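# Put the spacer plate in the first slot that takes it

## Task

Take the spacer plate that stands on the round steel disc and go along the stepped rack from its narrowest slot: stand the plate upright in the first slot wide enough to take it, down on the slot's floor and lengthwise within the rack. Set it down rather than drop it, let go, and leave the other spacer plate standing where it is.

Things in the scene. Friction and masses are not known exactly. Their poses are not given: they have to be found in the camera images.
- thin_plate: Loose aluminium spacer plate standing upright on its edge on either the disc or the mat: a block 70 mm long (its x), 16 mm thick (its y), 80 mm high (its z), about 0.24 kg, two bored holes through its broad faces and two small ones in its top edge. Origin: centre of its underside.
- thick_plate: Loose aluminium spacer plate standing upright on its edge on either the disc or the mat: a block 70 mm long (its x), 42 mm thick (its y), 80 mm high (its z), about 0.60 kg, two bored holes through its broad faces and two small ones in its top edge. Origin: centre of its underside.
- rack: Fixed rack, black base, bright steel walls, 120 mm (x) by 224 mm (y), 33 mm high: 8 mm base, five 8 mm walls along x. Four slots between them, open above and at the ends, run the full 120 mm along x. From the narrow end (-y) to the wide end (+y): 10, 34, 60, 80 mm wide, middles at y = -99, -69, -14, +64 mm; slot floor z = 8 mm, wall tops z = 33 mm. Origin: centre of its underside, on the table.
- disc: Fixed round grey steel disc lying on the table, 140 mm across, 4 mm thick. The plate to be moved stands on it. Origin: centre of its underside.
- mat: Fixed square black rubber mat, 110 by 110 mm, 4 mm thick, lying on the table. The plate to be left alone stands on it. Origin: centre of its underside.
There are look-alikes about, which are no part of the job. What is shaped like the disc but turquoise is not meant. Leave any pink look-alike of the thick_plate alone.

How it is judged (in metres and radians):
At the end, for the whole second after the job is handed in: The plate from the disc stands at rest on the floor (within 5 mm) of the first slot from the narrow end that takes it (34 mm slot for the thin, 60 mm for the thick), within 12 mm of its middle across and 30 mm along, upright within 10 degrees; the other plate upright, within 20 mm of its start (((x of thin_plate in the frame of rack between -0.03 and 0.03 m and y of thin_plate in the frame of rack between -0.081 and -0.057 m and z of thin_plate in the frame of rack below 0.013 m and angle between each of thin_plate, thick_plate's own z axis and vertical below 0.17 rad and linear speed of thin_plate below 0.02 m/s and horizontal distance between each of thin_plate, thick_plate and disc above 0.09 m and distance of thick_plate from where it was at the start of the episode below 0.02 m) or (x of thick_plate in the frame of rack between -0.03 and 0.03 m and y of thick_plate in the frame of rack between -0.026 and -0.002 m and z of thick_plate in the frame of rack below 0.013 m and angle between each of thick_plate, thin_plate's own z axis and vertical below 0.17 rad and linear speed of thick_plate below 0.02 m/s and horizontal distance between each of thick_plate, thin_plate and disc above 0.09 m and distance of thin_plate from where it was at the start of the episode below 0.02 m))); the robot touches nothing.
It fails at once if a plate is dropped: loose in the air with its underside more than 60 mm above the table ((height (world z) of thin_plate above 0.06 m and contact force between thin_plate and anything else below 0.05 N) or (height (world z) of thick_plate above 0.06 m and contact force between thick_plate and anything else below 0.05 N)).
It also fails if it takes over 42 s, if anything falls off the work surface, if the arm or the gripper's body presses on something with over 40 N, if the wrist force passes 120 N, or if a joint passes its speed limit or range.

## Robot

A 6-joint arm with a two-finger parallel gripper is mounted at the origin on the work surface. World frame = base frame: x ahead of the robot, y to its left, z up, the work surface at z = 0. Lengths are in m, angles in degrees, forces in N, time in s.
With the tool pointing down it reaches from about 0.325 to 0.85 m from the base axis. Payload 15.5 kg.
Tool frame: the origin (TCP) lies at the very end of the fingers, on their centre line; the grasp point (between the pads) lies arm.grip_depth behind it (arm.grip_depth is the distance from the TCP to the grasp point, in m); z points along the fingers, y is the direction in which the jaws open and shut (so a half turn about z gives the same grasp; the last joint's range is limited). The gripper opens to 91 mm and grips with 3 to 60 N. Pads are 32 mm wide; open, the fingers measure 118 mm over their backs; the gripper's body (76 mm by 178 mm) begins 60 mm behind the grasp point.
Start: joints at [-5.472, 28.281, 77.091, -0, 74.628, -5.472], TCP at [0.625, 0, 0.214] pointing down, gripper open.
Joint ranges: [-166.48, 166.48], [-47.26, 123.95], [12.59, 153.08], [-70.14, 250.14], [6.76, 159.57], [-176.63, 176.63]. Speed limits (degrees/s): [108.29, 108.29, 147.25, 172.46, 172.46, 172.46].

## Interface

Orientations are given as a 3x3 rotation matrix whose columns are the frame's x, y, z axes.
In Python, from rig import arm gives the robot as it stands. Calls block until the motion is done:
- arm.move_to(position, orientation): joint-space move of the TCP to a pose.
- arm.move_l(position, orientation=None, feed=0.15): straight line of the TCP; orientation=None keeps the orientation; feed is the mean speed in m/s.
- arm.move_joints(angles): joint-space move.
- arm.grip(opening): finger opening in m; the grip force is fixed at half the most; returns when the fingers have stopped.
- arm.sleep(seconds).
- arm.solve_ik(position, orientation): joint angles nearest the present ones, or None.
- arm.snapshot(name): name is "scene" or "side" or "wrist"; returns the picture (480x640x3 uint8, red, green, blue); there is no depth.
- arm.get_calibration(name): a dict with "intrinsics" (3x3 intrinsics, pixels), "cam_to_world" (4x4, takes a point from camera to world coordinates). Camera axes: x right, y down, z forward; pixel columns grow to the right and rows downward; lengths in m; the calibration is good to about 2 mm. A picture is of the moment at which its call begins: read the wrist's pose just before it. get_calibration takes no time and is no camera call; for the wrist camera it gives the pose at the moment of the call.
A pose or a line that the arm cannot do raises arm.Unreachable and nothing moves.
- arm.sign_off(): hands the job in, once; it reports no verdict.
Readings, each from a call of its own:
- arm.current_t(): time.
- arm.current_joint_positions(): joint angles.
- arm.current_dq(): joint speeds.
- arm.current_tau(): joint torques, N m.
- arm.current_ee_pos(): TCP position.
- arm.current_tool_rot(): TCP orientation.
- arm.current_force(): force on the tool from outside, world axes, zero at the start.
- arm.current_torque(): the same for the moment, N m.
- arm.current_width(): finger opening in m.
Only numpy, scipy, OpenCV 4.12 (cv2) and the standard library are available. Lean on these libraries where they do the work, as an engineer would, in place of code of your own. Each camera call takes 0.05 s, during which the arm holds its last target.

## Working session

There is one attempt and no reset: what is moved stays moved. The work goes in short steps, each a Python script; the robot and the scene stay as the last script left them, time stands still between calls to the robot, and variables do not carry over. Pictures are saved under pics/ and viewed, and the job is handed in when it is done.

```bash
mkdir -p pics; ls
python3 - <<'E'
from rig import arm
import cv2,numpy as np
print(arm.current_t(),arm.grip_depth,arm.current_width())
for n in("scene","side","wrist"):
    c=arm.get_calibration(n);im=arm.snapshot(n)
    cv2.imwrite(f"pics/{n}0.png",im[:,:,::-1]);print(n,np.round(c["intrinsics"],1).tolist(),np.round(c["cam_to_world"],3).tolist())
E
```

```text
pics
0.0 0.0188 0.09126941515357892
scene [[521.5, 0.0, 317.5], [0.0, 521.5, 235.7], [0.0, 0.0, 1.0]] [[0.495, 0.496, -0.713, 1.475], [0.869, -0.294, 0.398, -0.696], [-0.013, -0.817, -0.577, 0.79], [0.0, 0.0, 0.0, 1.0]]
side [[451.3, 0.0, 324.0], [0.0, 451.3, 234.8], [0.0, 0.0, 1.0]] [[0.756, -0.513, 0.406, 0.108], [-0.654, -0.595, 0.467, -0.655], [0.003, -0.619, -0.786, 0.865], [0.0, 0.0, 0.0, 1.0]]
wrist [[379.2, 0.0, 319.5], [0.0, 379.2, 238.1], [0.0, 0.0, 1.0]] [[1.0, 0.0, -0.002, 0.623], [-0.0, -0.962, -0.273, 0.078], [-0.002, 0.273, -0.962, 0.385], [0.0, 0.0, 0.0, 1.0]]
```

View pics/scene0.png

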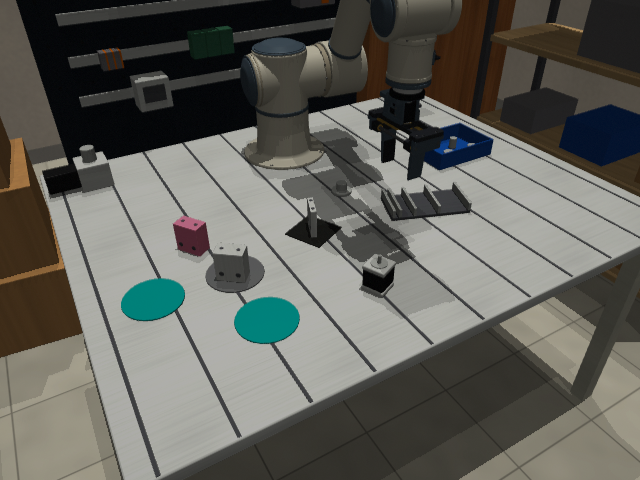

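View pics/side0.png

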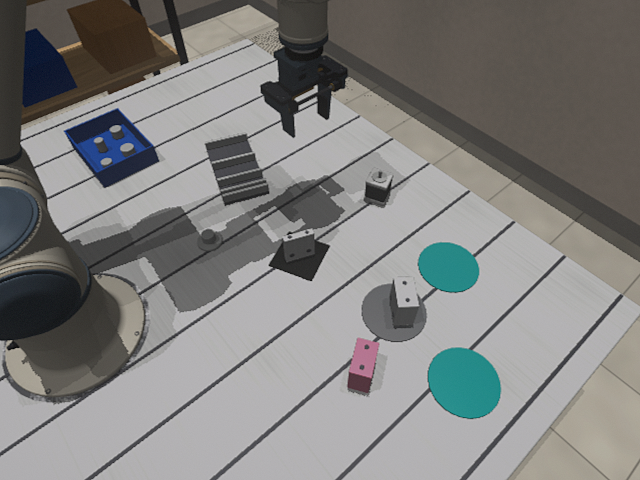

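View pics/wrist0.png

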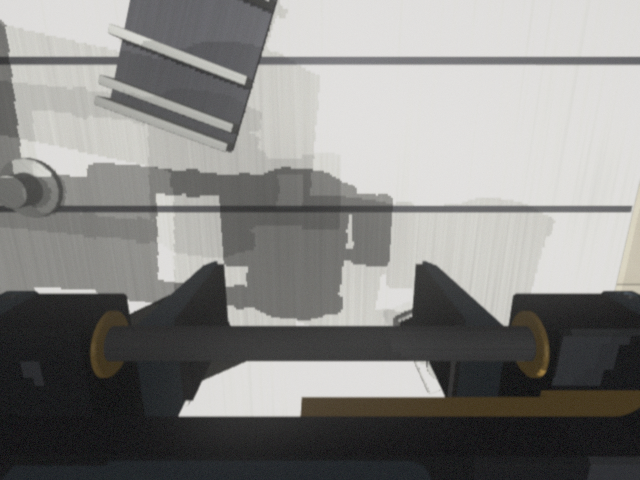

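The scene view has three disc shapes: grey at (235,273) and turquoise at (153,298) and (267,319). The grey one is the disc that is meant. On it stands the aluminium plate at (231,262), which looks like the thick one. The pink one at (191,236) is a decoy, and the thin plate stands on the mat at (312,218). I'll confirm this in enlarged crops.

Run:
```python
import cv2,numpy as np
a=cv2.imread("pics/scene0.png");b=cv2.imread("pics/side0.png")
r=lambda i,x,y,w,h,s:cv2.resize(i[y:y+h,x:x+w],None,fx=s,fy=s,interpolation=cv2.INTER_CUBIC)
A=r(a,195,225,80,75,5);B=r(b,355,265,80,75,5)
cv2.imwrite("pics/c1.png",np.hstack([A,B]))
A=r(a,375,170,100,60,7.9)
cv2.imwrite("pics/c2.png",A)
B=r(b,195,125,80,85,7);cv2.imwrite("pics/c3.png",B)
```

```text
(no output)
```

View pics/c1.png

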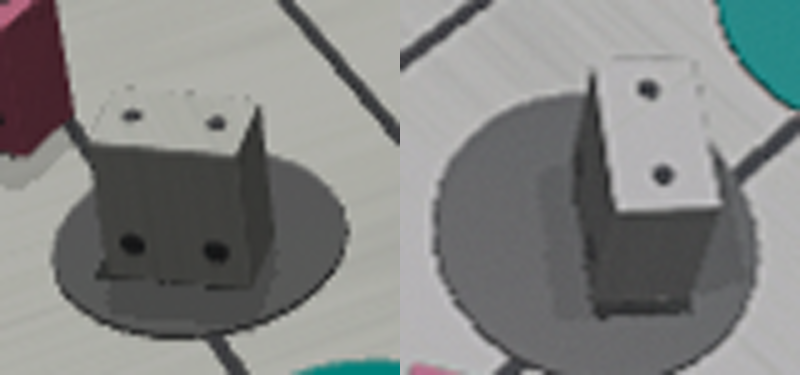

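View pics/c2.png

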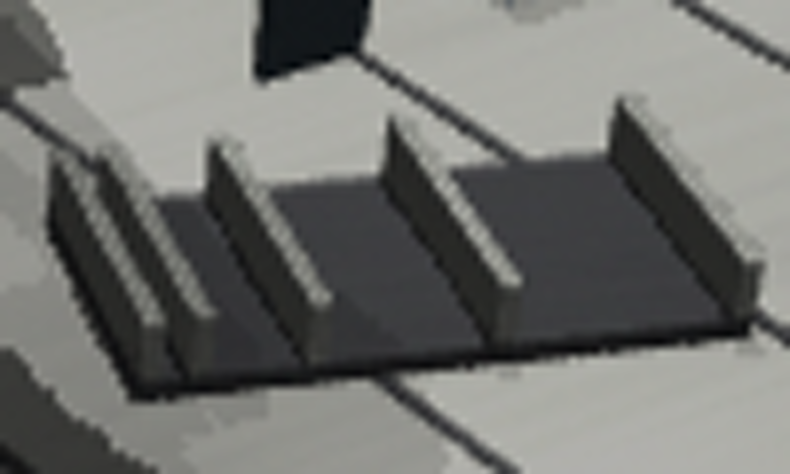

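View pics/c3.png

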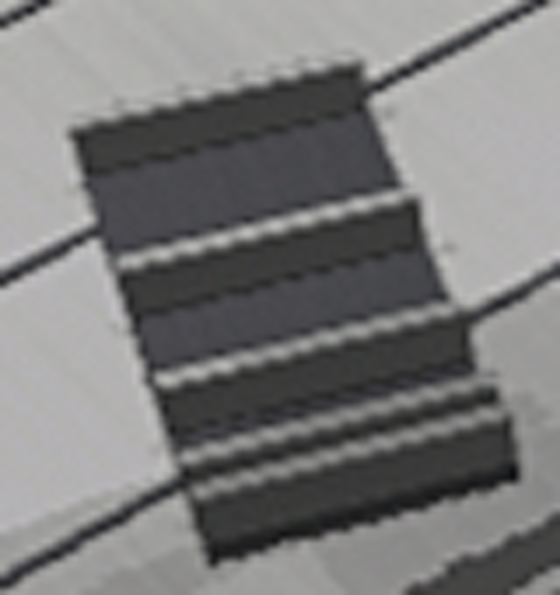

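The crops confirm it: the plate on the grey disc is aluminium and about 42 mm thick, so it goes in the 60 mm slot. I'll compute its position from the top corners at z=0.084 and the rack's from the wall tops at z=0.033.

```bash
cat > h.py <<'E'
import numpy as np,cv2
def ray(c,uv,z):
    K=c["intrinsics"];T=c["cam_to_world"];K=np.array(K);T=np.array(T)
    d=T[:3,:3]@np.linalg.solve(K,[uv[0],uv[1],1.]);o=T[:3,3]
    return (o+d*(z-o[2])/d[2])[:2]
def un(p,s,x0,y0): return ((p[0]+.5)/s-.5+x0,(p[1]+.5)/s-.5+y0)
E
python3 - <<'E'
from rig import arm
from h import *
S=arm.get_calibration("scene");D=arm.get_calibration("side")
for c,pts,x0,y0 in((S,[(95,146),(120,90),(260,103),(238,155)],195,225),(D,[(192,57),(300,60),(322,205),(215,212)],355,265)):
    P=np.array([ray(c,un(p,5,x0,y0),.084) for p in pts]);print(P.round(4).tolist(),P.mean(0).round(4))
    e=np.roll(P,-1,0)-P;print("len",np.linalg.norm(e,axis=1).round(4),"ang",(np.degrees(np.arctan2(e[:,1],e[:,0]))%180).round(1))
pts={'w1':[(60,155),(152,325)],'w2':[(108,152),(205,316)],'w3':[(222,140),(322,302)],'w4':[(397,120),(512,285)],'w5':[(622,98),(755,265)]}
for k,v in pts.items():
    P=np.array([ray(S,un(p,7.9,375,170),.033) for p in v]);e=P[1]-P[0];print(k,P.round(4).tolist(),np.linalg.norm(e).round(4),np.degrees(np.arctan2(e[1],e[0])).round(1))
pts={'w1':[(200,492),(502,412)],'w2':[(185,458),(490,382)],'w3':[(162,380),(460,308)],'w4':[(122,263),(412,197)],'w5':[(78,130),(360,68)]}
for k,v in pts.items():
    P=np.array([ray(D,un(p,7,195,125),.033) for p in v]);e=P[1]-P[0];print(k,P.round(4).tolist(),np.linalg.norm(e).round(4),np.degrees(np.arctan2(e[1],e[0])).round(1))
E
```

```text
[[0.5432, -0.4442], [0.5083, -0.419], [0.5509, -0.3672], [0.5822, -0.3913]] [ 0.5461 -0.4054]
len [0.043  0.0671 0.0396 0.0657] ang [144.2  50.6 142.3  53.6]
[[0.5494, -0.3655], [0.582, -0.3955], [0.538, -0.4467], [0.5039, -0.4214]] [ 0.5433 -0.4072]
len [0.0443 0.0675 0.0424 0.0721] ang [137.4  49.4 143.4  50.9]
w1 [[0.4315, 0.1013], [0.5415, 0.0612]] 0.1171 -20.0
w2 [[0.4387, 0.1175], [0.5462, 0.0802]] 0.1138 -19.2
w3 [[0.453, 0.1583], [0.5595, 0.12]] 0.1132 -19.8
w4 [[0.4742, 0.2223], [0.5842, 0.1829]] 0.1168 -19.7
w5 [[0.504, 0.304], [0.6171, 0.2636]] 0.1201 -19.6
w1 [[0.43, 0.1018], [0.5363, 0.0635]] 0.113 -19.8
w2 [[0.4352, 0.1197], [0.5422, 0.079]] 0.1145 -20.8
w3 [[0.4506, 0.1592], [0.557, 0.1184]] 0.114 -21.0
w4 [[0.4734, 0.2231], [0.5795, 0.1814]] 0.114 -21.4
w5 [[0.5017, 0.3007], [0.6088, 0.259]] 0.1149 -21.3
```

```bash
cat >> h.py <<'E'
def R(yaw_y):  # tool down, tool y at given heading (deg)
    a=np.radians(yaw_y);y=np.array([np.cos(a),np.sin(a),0]);z=np.array([0,0,-1.]);return np.column_stack([np.cross(y,z),y,z])
E
python3 - <<'E'
from rig import arm
from h import *
print(arm.current_tool_rot().round(2).tolist() if hasattr(arm.current_tool_rot(),'round') else arm.current_tool_rot())
arm.move_to([0.545,-0.406,0.24],R(-39))
print(arm.current_joint_positions(),arm.current_ee_pos(),arm.current_t(),arm.current_force())
c=arm.get_calibration("wrist");np.savez("w1",**c)
cv2.imwrite("pics/w1.png",arm.snapshot("wrist")[:,:,::-1])
E
```

```text
[[-0.0, 1.0, -0.0], [1.0, 0.0, 0.0], [0.0, -0.0, -1.0]]
[-4.16181674e+01  3.16745629e+01  6.65842176e+01  1.73567839e-02
  8.17579846e+01 -2.71766150e+00] [ 0.54558475 -0.40483772  0.23994711] 1.6833 [ 0.74950331 -0.14423724  0.21060568]
```

View pics/w1.png

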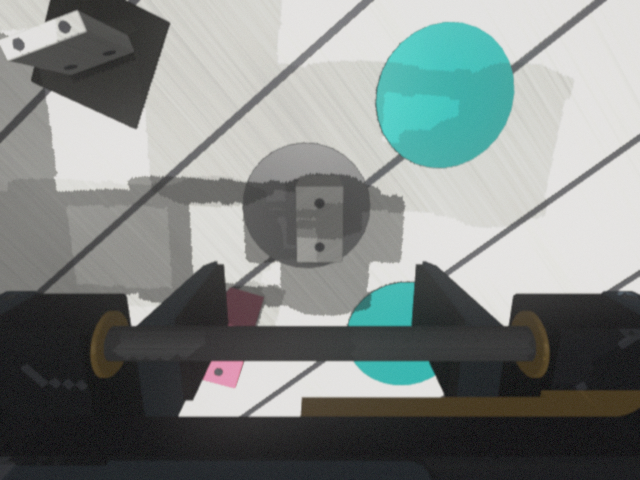

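The wrist view shows the plate's top face spanning x 296–344 and y 186–263, aligned with the image axes, so the yaw is right. The pink block is at lower left, about (230,330), and I'll check that the jaw clears it.

Run:
```python
from rig import arm
from h import *
c=dict(np.load("w1.npz"))
P=np.array([ray(c,p,.084) for p in[(296,186),(343,186),(344,263),(296,262)]]);print(P.round(4),P.mean(0))
print(np.linalg.norm(np.roll(P,-1,0)-P,axis=1))
im=cv2.imread("pics/w1.png");h=cv2.cvtColor(im,cv2.COLOR_BGR2HSV)
S=arm.get_calibration("scene");a=cv2.cvtColor(cv2.imread("pics/scene0.png"),cv2.COLOR_BGR2HSV)
D=arm.get_calibration("side");b=cv2.cvtColor(cv2.imread("pics/side0.png"),cv2.COLOR_BGR2HSV)
for q,C,v in((a,S,150),(b,D,170)):
    m=cv2.inRange(q,(160,70,v),(179,255,255));n,l,s,ce=cv2.connectedComponentsWithStats(m);i=1+s[1:,4].argmax();print("pink top",s[i],ce[i],ray(C,ce[i],.080))
pk=ray(S,ce[i],.08)
yy=R(-39)
```

```text
[[ 0.5469 -0.3674]
 [ 0.5785 -0.3929]
 [ 0.5358 -0.449 ]
 [ 0.5023 -0.4207]] [ 0.54087346 -0.40747203]
[0.04059272 0.07048183 0.04388945 0.06949883]
pink top [173 216  32  14 231] [188.7965368  222.56709957] [ 0.38559815 -0.45046518]
pink top [350 338  29  40 702] [363.83903134 357.36894587] [ 0.38334063 -0.45167653]
```

Run:
```python
from rig import arm
from h import *
arm.move_l([0.543,-0.4068,0.046],R(-39),feed=0.15)
print(arm.current_force())
print(arm.grip(0.03),arm.current_width(),arm.current_force(),arm.current_ee_pos())
arm.move_l([0.543,-0.4068,0.076],feed=0.08)
print(arm.current_width(),arm.current_force(),arm.current_t())
c=arm.get_calibration("wrist");np.savez("w2",**c)
cv2.imwrite("pics/w2.png",arm.snapshot("wrist")[:,:,::-1])
cv2.imwrite("pics/s2.png",cv2.resize(arm.snapshot("scene")[150:350,100:360,::-1],None,fx=3,fy=3))
```

```text
[-0.18154373  0.21708321 -0.54769435]
False 0.04172713138864021 [ 0.02827271 -0.6069234  -0.41123887] [ 0.54307261 -0.40688271  0.04601131]
0.041586334897005583 [-0.45169     0.17400035 -7.13758288] 4.5083
```

View pics/w2.png

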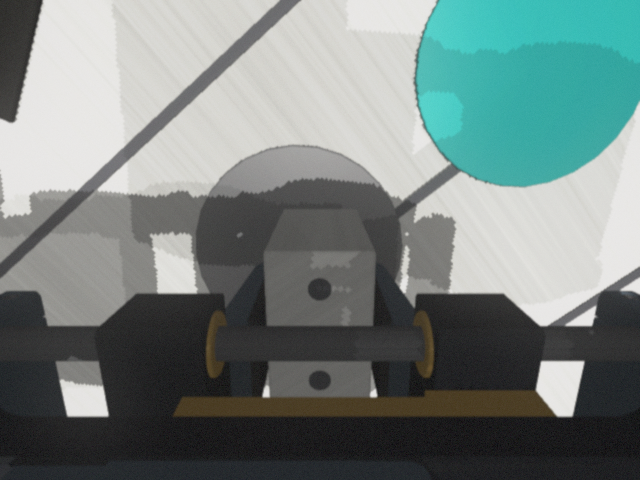

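View pics/s2.png

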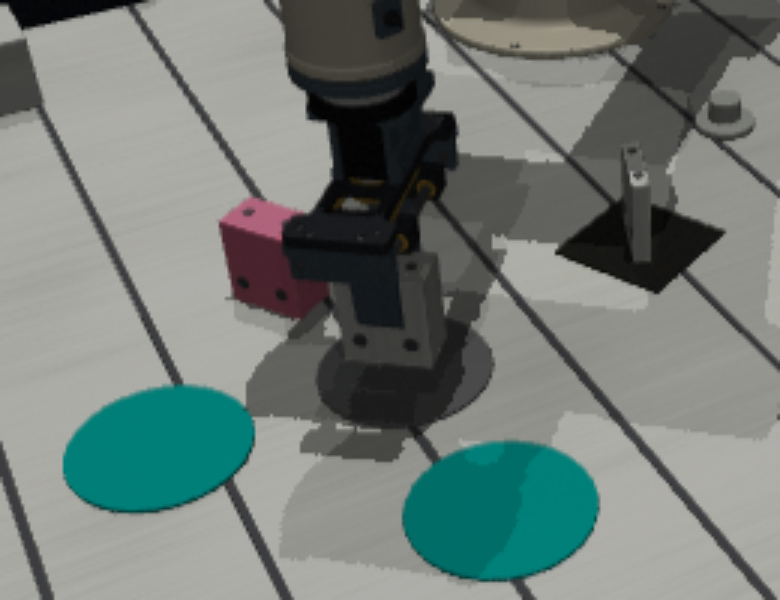

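The plate is held: width 41.6 mm, a wrist load of about 7 N, and it is clear of the disc in the scene crop. Next I lift and carry it to above the 60 mm slot.

Run:
```python
from rig import arm
from h import *
c=dict(np.load("w2.npz"))
h=np.array([ray(c,p,.114) for p in[(319.5,289),(319.5,380)]]);print("holes",h,h.mean(0),np.linalg.norm(h[0]-h[1]))
off=h.mean(0)-np.array([.543,-.4068]);print("off along toolx(51deg)",off@R(-39)[:2,0], "y",off@R(-39)[:2,1])
arm.move_l([0.543,-0.4068,0.23],feed=0.2)
arm.move_to([0.517,0.171,0.23],R(69.7))
print(arm.current_ee_pos(),arm.current_joint_positions().round(1),arm.current_width(),arm.current_force(),arm.current_t())
arm.move_l([0.517,0.171,0.11],feed=0.15)
c=arm.get_calibration("wrist");np.savez("w3",**c)
for n in("scene","side","wrist"): cv2.imwrite(f"pics/{n}3.png",arm.snapshot(n)[:,:,::-1])
f=lambda i,x,y,w,h,s:cv2.imwrite(f"pics/{i}3c.png",cv2.resize(cv2.imread(f"pics/{i}3.png")[y:y+h,x:x+w],None,fx=s,fy=s,interpolation=cv2.INTER_CUBIC))
f("scene",360,120,130,110,5);f("side",185,80,120,130,4.5)
```

```text
holes [[ 0.55274406 -0.39146574]
 [ 0.52732578 -0.42283505]] [ 0.54003492 -0.4071504 ] 0.040374774134405524
off along toolx(51deg) -0.0021382953972269524 y -0.002083787862469061
[0.51748033 0.17029897 0.22998397] [ 11.9  20.9  87.2  -0.   71.9 -57.7] 0.04144072993489132 [-0.18460777  0.09546292 -7.2404251 ] 7.6
```

View pics/scene3c.png

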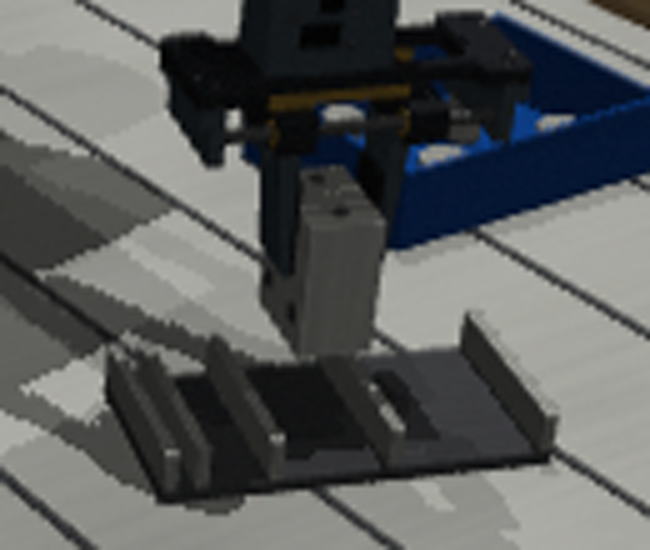

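View pics/side3c.png

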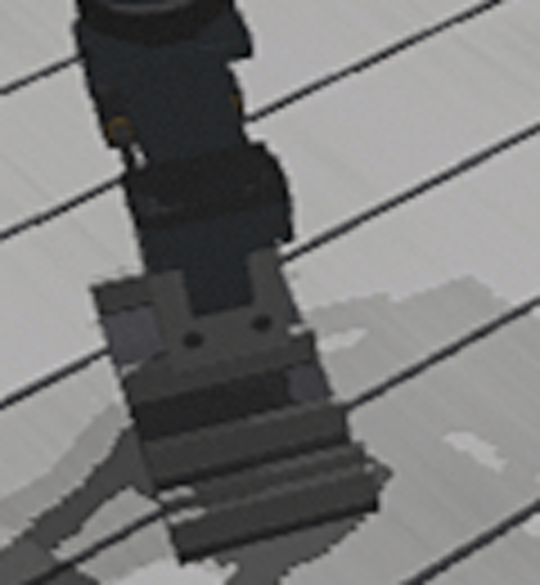

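View pics/wrist3.png

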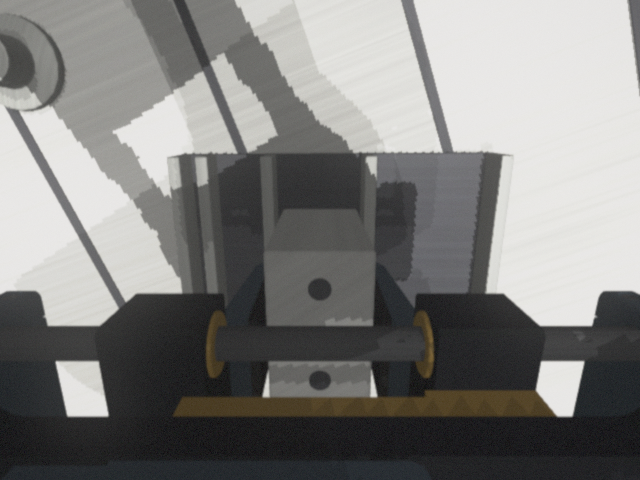

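In the wrist view the slot's inner wall edges are at columns 276 and 362, so its middle is column 319. The plate's top spans 265–375, so its middle is column 320. The walls run parallel to the plate. I'll check the along-slot position from the rack's end at row 155, then lower with force checks.

Run:
```python
from rig import arm
from h import *
c=dict(np.load("w3.npz"));X=R(69.7)[:2,0];Y=R(69.7)[:2,1];t=np.array([.517,.171])
for p in[(269,155),(269,250),(369,155),(369,250)]:
    q=ray(c,p,.033)-t;print(p,"along",(q@X).round(4),"across",(q@Y).round(4))
print(arm.current_ee_pos())
arm.move_l([.517,.171,.056],feed=0.08)
z=.056;f0=arm.current_force()[2];print("f0",f0)
while z>.0475:
    z-=.001;arm.move_l([.517,.171,z],feed=0.03)
    f=arm.current_force();print(round(z,4),f.round(1))
    if f[2]-f0>4:break
print(arm.current_ee_pos(),arm.current_t(),arm.current_width())
```

```text
(269, 155) along 0.0638 across -0.0325
(269, 250) along -0.0002 across -0.0348
(369, 155) along 0.0638 across 0.0318
(369, 250) along -0.0003 across 0.0341
[0.51758309 0.1711114  0.11087407]
f0 -7.027898407744351
0.055 [ 0.   0.6 -7.2]
0.054 [ 0.1 -0.7 -6.4]
0.053 [-0.4 -0.1 -7.2]
0.052 [-0.1 -0.3 -7.3]
0.051 [ 1.2  0.1 -7. ]
0.05 [-0.8  0.6 -6.4]
0.049 [-3.4 -1.3 11.4]
[0.51721752 0.17103651 0.04978628] 11.275 0.04204627683962615
```

The plate touched the floor at a TCP height of about 0.0498, against 0.050 expected. I'll release, retreat and check.

Run:
```python
from rig import arm
from h import *
arm.grip(0.065);print(arm.current_width(),arm.current_force())
arm.move_l([.517,.171,.25],feed=0.12)
c=arm.get_calibration("wrist");np.savez("w4",**c)
for n in("scene","side","wrist"): cv2.imwrite(f"pics/{n}4.png",arm.snapshot(n)[:,:,::-1])
cv2.imwrite("pics/scene4c.png",cv2.resize(cv2.imread("pics/scene4.png")[140:300,270:490],None,fx=3.5,fy=3.5,interpolation=cv2.INTER_CUBIC))
print(arm.current_t())
```

```text
0.06511457022291943 [-0.00419006  0.84864304  0.34269638]
13.8
```

View pics/scene4c.png

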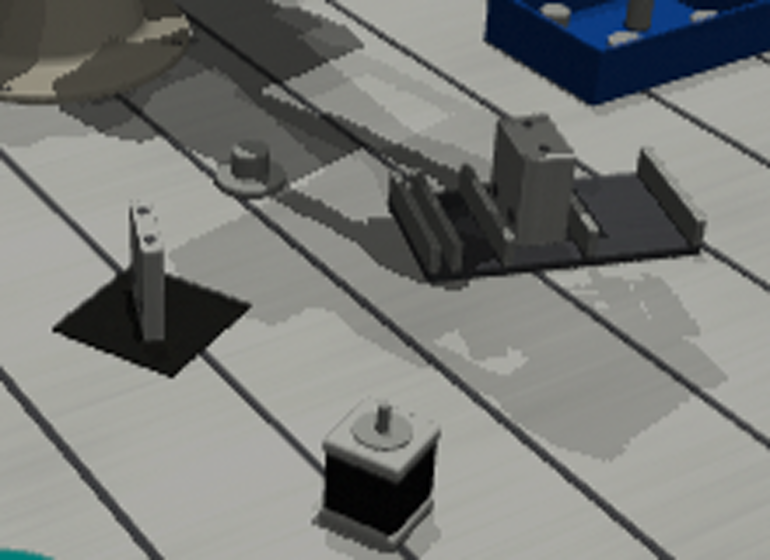

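View pics/wrist4.png

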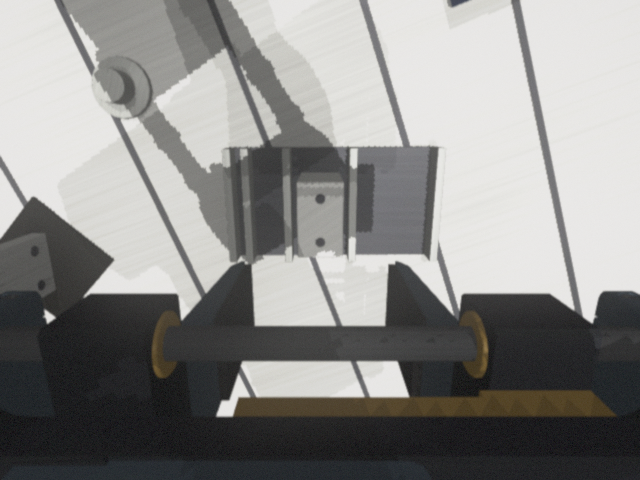

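The plate stands upright in the 60 mm slot, with its holes at (320,199) and (320,242), and the thin plate is still on the mat. One numeric check before I hand in.

Run:
```python
from rig import arm
from h import *
c=dict(np.load("w4.npz"));X=R(69.7)[:2,0];Y=R(69.7)[:2,1]
h=(ray(c,(320,199),.088)+ray(c,(320,242),.088))/2
w=np.mean([ray(c,p,.033) for p in[(287,148),(352,148),(290,260),(351,260)]],0)
print("plate",h,"slot mid",w,"along",(h-w)@X,"across",(h-w)@Y)
a,b=cv2.imread("pics/side0.png"),cv2.imread("pics/side4.png")
d=cv2.absdiff(a,b)[228:265,280:318].max(2);print("thin-plate patch diff side median",np.median(d),(d>60).mean())
arm.sign_off();print(arm.current_t())
```

```text
plate [0.51530236 0.17147004] slot mid [0.51284133 0.17242938] along -0.002640998871566158 across -4.59360742159383e-05
thin-plate patch diff side median 3.0 0.02844950213371266
the job is handed in; nothing more can be done
the job is handed in; nothing more can be done
```

I moved the thick aluminium plate from the grey disc to the 60 mm slot, the first one wide enough for its 42 mm. I lowered it until it touched the floor, let go and backed the arm off. I handed the job in about 14 s into the 42 s limit.

- **Position:** the last wrist picture puts the plate about 3 mm from the slot's middle lengthwise and less than 1 mm across.
- **Seating:** the wrist force showed floor contact within 1 mm of the expected height. In the last scene picture the plate stands upright.
- **Other plate:** the thin plate still stands on the mat. The side view of it is unchanged from the start, apart from about 3% of pixels that I did not look into.

No check failed. The gripper's "stopped" call returned False when it closed on the plate. I took that as the fingers stopping on the plate, and the 41.6 mm finger opening and the load on lifting confirmed the grip.

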